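Line up screw caps by diameter on the inspection rail

ROBOT

A 6-joint arm with a two-finger parallel gripper is mounted at the origin on the work surface. World frame = base frame: x ahead of the robot, y to its left, z up, the work surface at z = 0. Lengths are in mm, angles in rad, forces in N, time in s.
With the tool pointing down it reaches from about 375 to 925 mm from the base axis. Payload 5.7 kg.
Tool frame: the origin (TCP) lies on the centre line of the jaws, within the pads' length; the fingertips stand 25 mm ahead of it and the grasp point (between the pads) lies 6 mm ahead of it; z points along the fingers, y is the line along which they close (so a half turn about z gives the same grasp; the last joint's range is limited). The gripper opens to 85 mm and grips with 20 to 120 N. Pads are 22 mm wide; open, the fingers measure 114 mm over their backs; the gripper's body (76 mm by 85 mm) begins 54 mm behind the grasp point. The pads swing forward as they close: fully open they stand 13 mm farther back than shut.
Start: joints at [1.052, 0.359, 1.51, -0, 1.272, -0.115], TCP at [235.739, 551.716, 233.967] pointing down, gripper open.
Joint ranges: [-2.97, 2.97], [-1.01, 2.36], [0.21, 2.38], [-0.96, 4.11], [0.2, 2.71], [-2.98, 2.98]. Speed limits (rad/s): [2.39, 2.39, 3.14, 3.14, 3.14, 3.14].

INTERFACE

Orientations are given as a rotation vector (axis times angle).
In Python, from bench import * gives the robot as it stands.
- The arm moves only by the shell command python3 -m crank 'ROWS' [FORCE]. ROWS is JSON, a list that holds one entry, the list of rows, each a list of 7 numbers: the gripper's target within -1 to 1 (fully open at 1, half-way at 0, shut at -1), then the shift along the tool's x, y, z in m, then the turn, a rotation vector about the tool's x, y, z in degrees. In form: [[[grip, dx, dy, dz, wx, wy, wz], ...]]. A call has exactly 10 rows; each row is the pose to reach, as a shift and turn from the pose commanded when the call began, along the tool's axes at that moment; what a row does not reach only later rows make up. A row lasts 1/8 s, in which the tool goes at most 62.5 mm and 10.7 degrees, less where a joint would pass 70% of its speed; a pose out of reach is approached as far as the arm can. A call with a gripper value outside its range is refused whole. The fingers move at their own pace and stop on an object; FORCE is the grip in N (left out, the last holds). Time passes only in rows, so rows that repeat a pose let the fingers close, or fill a call up. It gives the time, the measured TCP pose, the force, the opening and the grip force at its end, in the units of the state.
- get_state(): the state, without advancing time (a new reading comes with each control period).
- read_camera(name): name is "side" or "top"; returns the picture (384x512x3 uint8, blue, green, red); there is no depth.
- calibration(name): a dict with "K" (3x3 intrinsics, pixels), "D" ([k1, k2, p1, p2, k3] as OpenCV has them; the pictures are not rectified), "extrinsics" (4x4, takes a point from camera to world coordinates). Camera axes: x right, y up, looking along -z (the intrinsics and any distortion apply to the point x, -y, -z); pixel columns grow to the right and rows downward; lengths in mm; the calibration is good to about 2 mm. A picture is of the moment at which its call begins. calibration takes no time and is no camera call.
- sign_off(): hands the job in; it is judged then, once.
The state is a dict: "clock": time; "joints": joint angles; "dq": joint speeds; "tau": joint torques, N m; "eef_pos": TCP position; "orientation": TCP orientation; "force": force on the tool from outside, world axes, zero at the start; "moment": the same for the moment, N m; "opening": finger opening in mm; "grasp_force": force on a finger pad.
Only numpy, scipy, OpenCV 4.12 (cv2) and the standard library are available. Lean on these libraries where they do the work, as an engineer would, in place of code of your own. Each camera call takes 0.05 s, during which the arm holds its last target. There are 200 camera calls.

TASK

Line up the four blue screw caps on the round marks of the dark rail in order of diameter: the smallest on the red mark at one end, then growing along the row to the largest on the white mark at the other end. Stand each cap upright as it stands now, centred on its mark, and let go of it. Leave the black loupe and the clear tub where they are.

Things in the scene. Friction and masses are not known exactly. Their poses are not given: they have to be found in the camera images.
- cap_24: The smallest blue screw cap: a solid upright round disc, 24 mm in diameter and 28 mm tall, ribbed round its side, lighter blue disc on its top, standing upright on the table; under 60 g. Origin: centre of its underside; z up the axis.
- cap_34: The second smallest blue screw cap: a solid upright round disc, 34 mm in diameter and 28 mm tall, ribbed round its side, lighter blue disc on its top, standing upright on the table; under 60 g. Origin: centre of its underside; z up the axis.
- cap_44: The second largest blue screw cap: a solid upright round disc, 44 mm in diameter and 28 mm tall, ribbed round its side, lighter blue disc on its top, standing upright on the table; under 60 g. Origin: centre of its underside; z up the axis.
- cap_54: The largest blue screw cap: a solid upright round disc, 54 mm in diameter and 28 mm tall, ribbed round its side, lighter blue disc on its top, standing upright on the table; under 60 g. Origin: centre of its underside; z up the axis.
- mark_red: The red round mark, 64 mm across, at one end of the row on the dark rail. Origin: its centre, on the rail's top face (6 mm above the table); z up, y along the row. The rail is a fixed flat dark bar, 80 mm by 340 mm, 6 mm high, without rims; its four marks lie flat in one straight row 82 mm apart.
- mark_a: A white round mark, 64 mm across, one of the two inner ones of the row (either the one next to the red mark or the one after) on the dark rail. Origin: its centre, on the rail's top face (6 mm above the table); z up, y along the row. The rail is a fixed flat dark bar, 80 mm by 340 mm, 6 mm high, without rims; its four marks lie flat in one straight row 82 mm apart.
- mark_b: A white round mark, 64 mm across, the other of the two inner ones of the row on the dark rail. Origin: its centre, on the rail's top face (6 mm above the table); z up, y along the row. The rail is a fixed flat dark bar, 80 mm by 340 mm, 6 mm high, without rims; its four marks lie flat in one straight row 82 mm apart.
- mark_far: The white round mark, 64 mm across, at the other end of the row, farthest from the red mark, on the dark rail. Origin: its centre, on the rail's top face (6 mm above the table); z up, y along the row. The rail is a fixed flat dark bar, 80 mm by 340 mm, 6 mm high, without rims; its four marks lie flat in one straight row 82 mm apart.
- loupe: A black inspection loupe (bystander), waisted, 36 mm in diameter and 40 mm tall, standing loose among the caps. Origin: centre of its underside.
- tub: A clear open tub of small white moulded parts (bystander), 158 by 118 mm and 66 mm tall over its rim, to the robot's right of the rail, loose. Origin: centre of its underside.
Not all that is in view belongs to the job. Leave any orange look-alike of the cap_24 alone.

How it is judged (in metres and radians):
At the end, for the whole second after the job is handed in: The 24 mm cap stands on the red mark, the 34 mm cap on the white mark next to it, the 44 mm cap on the next, the 54 mm cap on the far end mark; each upright (within 0.1 rad), resting on the rail (within 4 mm), within 12 mm of its mark's centre, released and at rest (horizontal distance between cap_24 and mark_red below 0.012 m and z of cap_24 in the frame of mark_red between -0.004 and 0.004 m and angle between each of cap_24, cap_54's own z axis and vertical below 0.1 rad and horizontal distance between cap_54 and mark_far below 0.012 m and z of cap_54 in the frame of mark_far between -0.004 and 0.004 m and ((horizontal distance between mark_a and mark_red below 0.12 m and horizontal distance between cap_34 and mark_a below 0.012 m and z of cap_34 in the frame of mark_a between -0.004 and 0.004 m and angle between each of cap_34, cap_44's own z axis and vertical below 0.1 rad and horizontal distance between cap_44 and mark_b below 0.012 m and z of cap_44 in the frame of mark_b between -0.004 and 0.004 m) or (horizontal distance between mark_b and mark_red below 0.12 m and horizontal distance between cap_34 and mark_b below 0.012 m and z of cap_34 in the frame of mark_b between -0.004 and 0.004 m and angle between each of cap_34, cap_44's own z axis and vertical below 0.1 rad and horizontal distance between cap_44 and mark_a below 0.012 m and z of cap_44 in the frame of mark_a between -0.004 and 0.004 m)) and linear speed of each of cap_24, cap_34, cap_44, cap_54 below 0.02 m/s); the robot touches nothing.
It fails at once if the loupe is moved by more than 20 mm or tipped (distance of loupe from where it was at the start of the episode above 0.02 m or angle between loupe's own z axis and vertical above 0.5 rad).
It fails at once if the tub is moved by more than 20 mm (distance of tub from where it was at the start of the episode above 0.02 m).
It also fails if it takes over 88 s, if anything falls off the work surface, if the arm or the gripper's body presses on something with over 40 N, if the wrist force passes 120 N, or if a joint passes its speed limit or range.

## Working session

There is one attempt and no reset: what is moved stays moved. The work goes in short steps, Python scripts to look and compute and a shell command to move; the robot and the scene stay as the last step left them, time stands still between calls to the robot, and variables do not carry over. Pictures are saved under pics/ and viewed, at most 14 in all, crops included, and the job is handed in when it is done.

```bash
mkdir -p pics; ls
python3 - <<'E'
from bench import *
import cv2
for n in("top","side"):
    cv2.imwrite(f"pics/{n}0.png",read_camera(n))
    c=calibration(n);print(n,c["K"],c["D"],c["extrinsics"])
s=get_state();print(s)
E
```

```text
pics
top [[495.00878647   0.         256.81888411]
 [  0.         495.00878647 184.85051559]
 [  0.           0.           1.        ]] [0.02198385 0.         0.         0.         0.        ] [[ 2.51925788e-02  9.95477527e-01 -9.15960053e-02  4.05605432e+02]
 [-9.99580819e-01  2.37765086e-02 -1.65186088e-02 -9.15449941e+01]
 [-1.42660706e-02  9.19737563e-02  9.95659233e-01  1.44004507e+03]
 [ 0.00000000e+00  0.00000000e+00  0.00000000e+00  1.00000000e+00]]
side [[419.24700684   0.         258.93805226]
 [  0.         419.24700684 187.02500969]
 [  0.           0.           1.        ]] [-0.04405949  0.          0.          0.          0.        ] [[-7.04518457e-01  3.59633859e-01 -6.11814704e-01 -5.47807521e+01]
 [-7.09570599e-01 -3.41433841e-01  6.16386646e-01  5.48158436e+02]
 [ 1.27792632e-02  8.68381494e-01  4.95732055e-01  5.38669400e+02]
 [ 0.00000000e+00  0.00000000e+00  0.00000000e+00  1.00000000e+00]]
{'clock': 0.1, 'joints': array([ 1.05192886e+00,  3.59452822e-01,  1.51130696e+00, -2.76297311e-05,
        1.27248881e+00, -1.15130793e-01]), 'dq': array([ 1.20317862e-03, -1.09705132e-03, -2.03616264e-03,  2.70114671e-05,
       -8.38116910e-04, -7.11330840e-04]), 'tau': array([ 7.64291617e-04, -5.28645480e+01, -2.79353249e+01, -2.67003916e-04,
        4.78115762e-03,  2.26875432e-05]), 'eef_pos': array([235.45105212, 551.22645125, 233.23237423]), 'orientation': array([-6.29778372e-01, -3.07731897e+00,  2.48408911e-03]), 'force': array([ 0.304318  , -0.08445717,  0.14971025]), 'moment': array([0.01030606, 0.0020884 , 0.00935332]), 'grasp_force': 0.0, 'opening': 85.38797374568516}
```

View pics/top0.png

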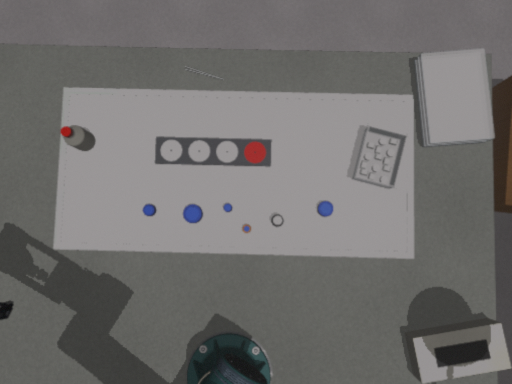

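View pics/side0.png

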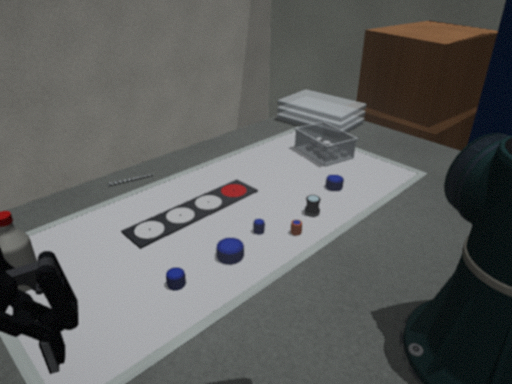

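The top view shows caps near (149,210), (193,213), (228,208) and (325,209). The marks are at (171..255,151) with red on the right, the orange look-alike at (247,228), the loupe at (277,220) and the tub at (379,157). The side view agrees.

```bash
cat > h.py <<'E'
from bench import *
import cv2, numpy as np
from scipy.spatial.transform import Rotation as R
def ray(n,px,z):
    c=calibration(n);u=cv2.undistortPoints(np.array([[px]],float),np.array(c["K"]),np.array(c["D"]))[0,0]
    E=np.array(c["extrinsics"]);d=E[:3,:3]@[u[0],-u[1],-1];o=E[:3,3]
    return o+d*(z-o[2])/d[2]
def blobs(m,lo=25,hi=3000):
    n,l,s,c=cv2.connectedComponentsWithStats(m.astype(np.uint8))
    return [(c[i],s[i,4]) for i in range(1,n) if lo<s[i,4]<hi]
def caps(n,im,z=20):
    b,g,r=[im[...,i].astype(int) for i in range(3)]
    return [(c.round(1),a,ray(n,c,z).round(1)) for c,a in blobs((b-r>50)&(b-g>30))]
E
python3 - <<'E'
from h import *
for n in("top","side"):
    im=read_camera(n)
    for c,a,p in caps(n,im,22 if n=="top" else 16): print(n,"cap",c,a,p,2*np.sqrt(a/np.pi)*1440/495)
    b,g,r=[im[...,i].astype(int) for i in range(3)]
    for c,a in blobs((r-b>60)&(r-g>60)): print("red",c,a,ray(n,c,6).round(1))
    if n=="top":
        roi=np.zeros(b.shape,bool);roi[138:166,157:243]=1
        for c,a in blobs((g>130)&roi,150): print("white",c,a,ray(n,c,6).round(1))
print(R.from_rotvec(get_state()["orientation"]).as_matrix().round(3), get_state()["clock"])
E
```

```text
top cap [325.2 208.4] 167 [ 473.2 -265.    22. ] 42.419992564132784
top cap [148.3 209.5] 92 [457.6 241.7  22. ] 31.48518620978042
top cap [192.1 213.3] 254 [449.7 115.5  22. ] 52.315359107759726
top cap [227.2 207.1] 42 [470.1  15.3  22. ] 21.273404484164228
red [ 65.525 131.125] 80 [682.9 499.5   6. ]
red [254.57650273 151.92349727] 366 [634.1 -58.8   6. ]
white [170.89473684 149.89766082] 342 [634.5 186.9   6. ]
white [198.84776119 150.62686567] 335 [634.2 104.7   6. ]
white [226.71470588 151.23529412] 340 [634.3  22.9   6. ]
side cap [334.7 178. ] 84 [ 486.9 -279.7   16. ] 30.085137139353662
side cap [258.5 221.2] 36 [483.2   5.9  16. ] 19.695345462030765
side cap [229.7 245.7] 311 [461.5 109.3  16. ] 57.888533412205426
side cap [174.9 273.1] 156 [469.6 237.   16. ] 40.99913099604903
red [233.25590551 190.05511811] 254 [636.4 -56.2   6. ]
red [  4.18421053 214.61842105] 76 [915.5 401.3   6. ]
[[-0.92   0.393 -0.001]
 [ 0.393  0.92  -0.001]
 [ 0.    -0.001 -1.   ]] 0.2
```

```bash
python3 -m crank '[[[1,-0.326,-0.198,0.114,0,0,66.9],[1,-0.326,-0.198,0.114,0,0,66.9],[1,-0.326,-0.198,0.114,0,0,66.9],[1,-0.326,-0.198,0.114,0,0,66.9],[1,-0.326,-0.198,0.114,0,0,66.9],[1,-0.326,-0.198,0.114,0,0,66.9],[1,-0.326,-0.198,0.114,0,0,66.9],[1,-0.326,-0.198,0.114,0,0,66.9],[1,-0.326,-0.198,0.114,0,0,66.9],[1,-0.326,-0.198,0.114,0,0,66.9]]]' 30
python3 - <<'E'
from h import *
im=read_camera("top");print(caps("top",im,22))
s=read_camera("side");cv2.imwrite("pics/a.png",np.hstack([cv2.resize(im[100:300,80:360],(400,286)),cv2.resize(s[110:330,60:370],(400,286))]))
print(R.from_rotvec(get_state()["orientation"]).as_matrix().round(3))
E
```

```text
clock: 1.45
eef_pos: [457.2, 242.6, 120.3]
orientation: [2.22, 2.223, 0.001]
force: [0.8, -0.2, -0.3]
opening: 85.4
grasp_force: 0.0
[(array([325.1, 208.3]), np.int32(172), array([ 473.4, -264.9,   22. ])), (array([148.8, 209.6]), np.int32(78), array([457.3, 240.1,  22. ])), (array([192.1, 213.3]), np.int32(260), array([449.7, 115.3,  22. ])), (array([227.2, 207.2]), np.int32(45), array([469.7,  15.3,  22. ]))]
[[-0.001  1.     0.   ]
 [ 1.     0.001  0.   ]
 [ 0.     0.    -1.   ]]
```

View pics/a.png

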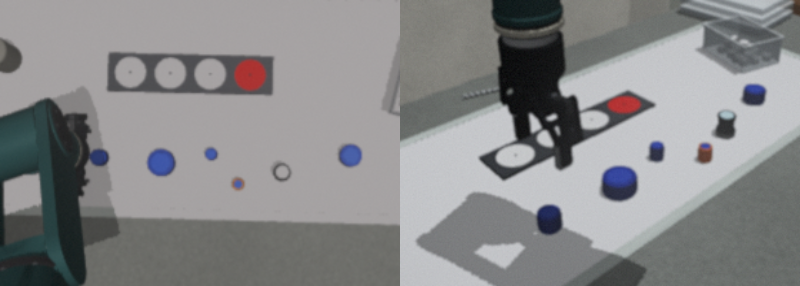

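The gripper hangs over the 34 mm cap (side crop, about (548,220)) and nothing is in its way. Next: descend and grip.

```bash
python3 -m crank '[[[1,0,0,0.04,0,0,0],[1,0,0,0.08,0,0,0],[1,0,0,0.091,0,0,0],[1,0,0,0.091,0,0,0],[-1,0,0,0.091,0,0,0],[-1,0,0,0.091,0,0,0],[-1,0,0,0.091,0,0,0],[-1,0,0,0.091,0,0,0],[-1,0,0,0.091,0,0,0],[-1,0,0,0.091,0,0,0]]]' 30
```

```text
clock: 2.8
eef_pos: [458.9, 242.1, 30.7]
orientation: [2.222, 2.22, 0.004]
force: [-1.8, 0.1, 13.9]
opening: 0.1
grasp_force: 7.0
```

Run:
```python
from h import *
im=read_camera("top");print(caps("top",im,22))
s=read_camera("side");cv2.imwrite("pics/b.png",np.hstack([cv2.resize(im[140:270,80:240],(390,317)),cv2.resize(s[190:320,100:260],(390,317),interpolation=cv2.INTER_CUBIC)]));print(get_state()["opening"],get_state()["force"])
```

```text
[(array([325.1, 208.2]), np.int32(174), array([ 473.7, -264.9,   22. ])), (array([192.1, 213.3]), np.int32(261), array([449.8, 115.3,  22. ])), (array([227.2, 207.2]), np.int32(45), array([469.7,  15.3,  22. ]))]
0.2220561227283054 [-1.08248635  0.195163   14.02818323]
```

View pics/b.png

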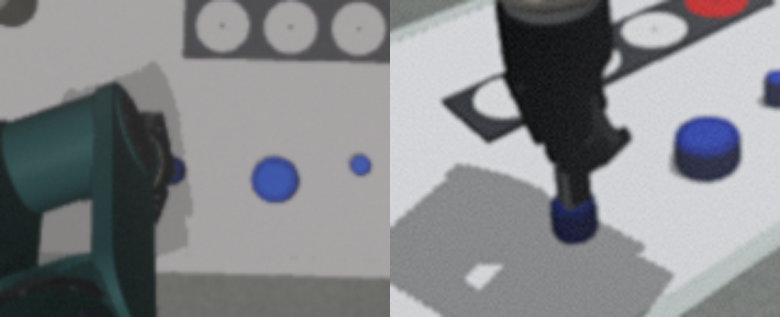

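```bash
cat >> h.py <<'E'
def proj(n,P):
    c=calibration(n);E=np.array(c["extrinsics"]);q=(E[:3,:3].T@(np.array(P,float)-E[:3,3]))*[1,-1,-1]
    return cv2.projectPoints(q.reshape(1,1,3),np.zeros(3),np.zeros(3),np.array(c["K"]),np.array(c["D"]))[0].ravel().round(1)
E
python3 - <<'E'
from h import *
for P in [(459,242,6),(459,242,30),(459,242,50),(457,240,28),(457,240,0)]: print(P,proj("side",P),(proj("side",P)-[100,190])*2.4375, proj("top",P))
E
```

```text
(459, 242, 6) [176.4 281.3] [186.225   222.54375] [149.5 209.2]
(459, 242, 30) [175.3 271.3] [183.54375 198.16875] [147.5 208.9]
(459, 242, 50) [174.3 262.7] [181.10625 177.20625] [145.9 208.6]
(457, 240, 28) [176.9 272.2] [187.44375 200.3625 ] [148.3 209.6]
(457, 240, 0) [178.3 283.8] [190.85625 228.6375 ] [150.6 210. ]
```

Run:
```python
from h import *
for z in (95,108,120,130): print(z,[((proj("side",(x,242,z))-[60,110])*1.295+[400,0]).round() for x in (410,415,500,505)])
s=read_camera("side");cv2.imwrite("pics/c.png",cv2.resize(s[200:300,130:230],(600,600),interpolation=cv2.INTER_CUBIC)*1)
```

```text
95 [array([567., 189.]), array([565., 187.]), array([528., 159.]), array([526., 157.])]
108 [array([566., 181.]), array([564., 179.]), array([527., 151.]), array([525., 149.])]
120 [array([566., 173.]), array([563., 171.]), array([526., 143.]), array([524., 142.])]
130 [array([565., 166.]), array([563., 165.]), array([525., 137.]), array([523., 136.])]
```

View pics/c.png

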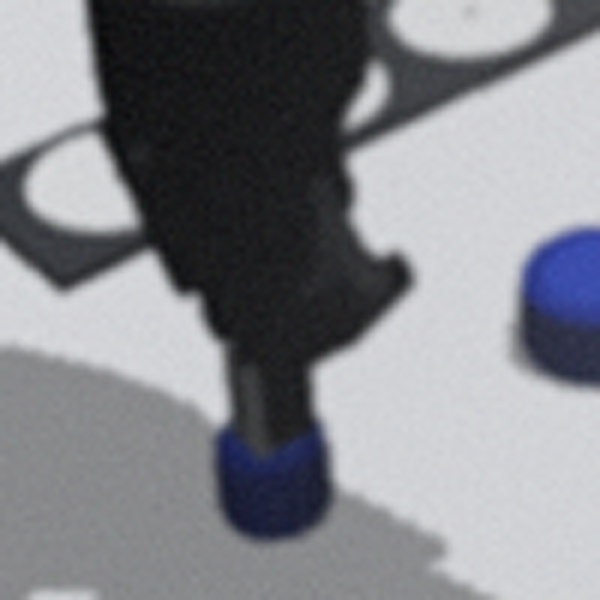

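The shut fingertips sit on top of the 34 mm cap at about (268,450) in the crop, and the cap has not moved. So the tips are about 22 mm higher than the reported TCP height implies. I'll lift, open and go about 22 mm lower.

```bash
python3 -m crank '[[[-1,0,0,-0.02,0,0,0],[-1,0,0,-0.04,0,0,0],[1,0,0,-0.04,0,0,0],[1,0,0,-0.04,0,0,0],[1,0,0,-0.04,0,0,0],[1,0,0,-0.04,0,0,0],[1,0,0,-0.04,0,0,0],[1,0,0,-0.02,0,0,0],[1,0,0,0.0,0,0,0],[1,0,0,0.0,0,0,0]]]' 30
python3 -m crank '[[[1,0,0,0.012,0,0,0],[1,0,0,0.022,0,0,0],[1,0,0,0.022,0,0,0],[-1,0,0,0.022,0,0,0],[-1,0,0,0.022,0,0,0],[-1,0,0,0.022,0,0,0],[-1,0,0,0.022,0,0,0],[-1,0,0,0.022,0,0,0],[-1,0,0,0.022,0,0,0],[-1,0,0,0.022,0,0,0]]]' 30
```

```text
clock: 4.2
eef_pos: [456.5, 241.0, 27.8]
orientation: [-2.221, -2.22, 0.005]
force: [-1.4, 0.5, 0.1]
opening: 85.6
grasp_force: 0.0
clock: 5.45
eef_pos: [458.0, 241.6, 7.4]
orientation: [2.222, 2.221, 0.001]
force: [-0.4, -0.6, 5.7]
opening: 32.7
grasp_force: 29.8
```

```bash
python3 -m crank '[[[-1,0,0,-0.03,0,0,0],[-1,0,0,-0.055,0,0,0],[-1,-0.05,0.04,-0.055,0,0,0],[-1,-0.1,0.08,-0.055,0,0,0],[-1,-0.145,0.115,-0.055,0,0,0],[-1,-0.185,0.15,-0.055,0,0,0],[-1,-0.21,0.17,-0.055,0,0,0],[-1,-0.219,0.177,-0.055,0,0,0],[-1,-0.219,0.177,-0.055,0,0,0],[-1,-0.219,0.177,-0.055,0,0,0]]]' 30
python3 - <<'E'
from h import *
im=read_camera("top");print(caps("top",im,22))
s=read_camera("side");cv2.imwrite("pics/d.png",np.hstack([cv2.resize(im[120:250,140:300],(390,317)),cv2.resize(s[130:260,120:280],(390,317),interpolation=cv2.INTER_CUBIC)]));print(get_state()["opening"],get_state()["force"])
print(caps("side",s,16))
print([proj("side",(634.3,22.9,z)) for z in (62,90)])
E
```

```text
clock: 6.7
eef_pos: [633.1, 23.7, 61.7]
orientation: [-2.22, -2.221, 0.002]
force: [-0.1, -0.5, 0.6]
opening: 33.0
grasp_force: 30.0
[(array([325.2, 208.2]), np.int32(177), array([ 473.6, -265. ,   22. ]))]
32.95702600327682 [ 0.93973881 -0.11210324 -0.61497321]
[(array([204.7, 175. ]), np.int32(28), array([734.4, -42.9,  16. ])), (array([334.8, 178.4]), np.int32(109), array([ 485.4, -278.3,   16. ])), (array([258.7, 221.6]), np.int32(50), array([482. ,   6.7,  16. ])), (array([229.2, 245. ]), np.int32(231), array([463.7, 108.7,  16. ]))]
[array([208.2, 181.4]), array([207.6, 170.8])]
```

View pics/d.png

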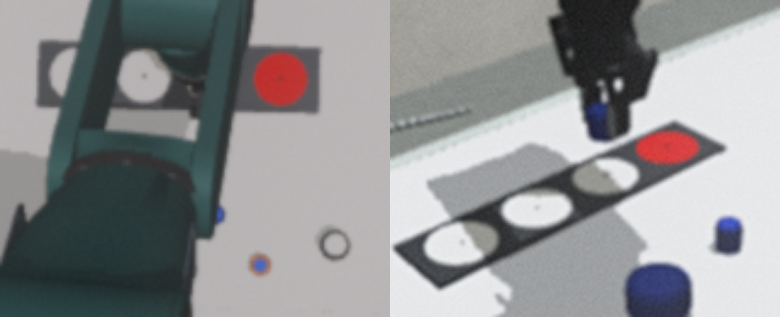

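The 34 mm cap is held upright above the second mark (side crop about (600,120), mark at (605,177)). Next: lower, release and retreat.

```bash
python3 -m crank '[[[-1,0,0,0.03,0,0,0],[-1,0,0,0.042,0,0,0],[-1,0,0,0.0485,0,0,0],[-1,0,0,0.0485,0,0,0],[-1,0,0,0.0485,0,0,0],[1,0,0,0.0485,0,0,0],[1,0,0,0.0485,0,0,0],[1,0,0,0.0485,0,0,0],[1,0,0,0.0485,0,0,0],[1,0,0,0.0485,0,0,0]]]' 30
python3 -m crank '[[[1,0,0,0.0,0,0,0],[1,-0.008,-0.05,-0.02,0,0,0],[1,-0.008,-0.1,-0.02,0,0,0],[1,-0.008,-0.15,-0.02,0,0,0],[1,-0.008,-0.164,-0.01,0,0,0],[1,-0.008,-0.164,0.0,0,0,0],[1,-0.008,-0.164,0.0,0,0,0],[1,-0.008,-0.164,0,0,0,0],[1,-0.008,-0.164,0,0,0,0],[1,-0.008,-0.164,0,0,0,0]]]' 30
python3 - <<'E'
from h import *
im=read_camera("top");print(caps("top",im,22))
s=read_camera("side");cv2.imwrite("pics/e.png",np.hstack([cv2.resize(im[120:250,140:300],(390,317)),cv2.resize(s[130:260,120:280],(390,317),interpolation=cv2.INTER_CUBIC)]));print(get_state()["opening"],get_state()["force"])
E
```

```text
clock: 8.05
eef_pos: [634.6, 22.4, 13.5]
orientation: [2.222, 2.221, -0.0]
force: [0.0, -0.5, 0.4]
opening: 85.8
grasp_force: 0.0
clock: 9.3
eef_pos: [471.1, 14.5, 13.6]
orientation: [2.222, 2.22, 0.0]
force: [-0.0, 0.0, -0.6]
opening: 85.4
grasp_force: 0.0
[(array([226.3, 150.6]), np.int32(93), array([633.6,  22.8,  22. ])), (array([325.1, 208.2]), np.int32(174), array([ 473.7, -264.9,   22. ]))]
85.33635037052626 [0.55090946 1.40322242 0.31934482]
```

View pics/e.png

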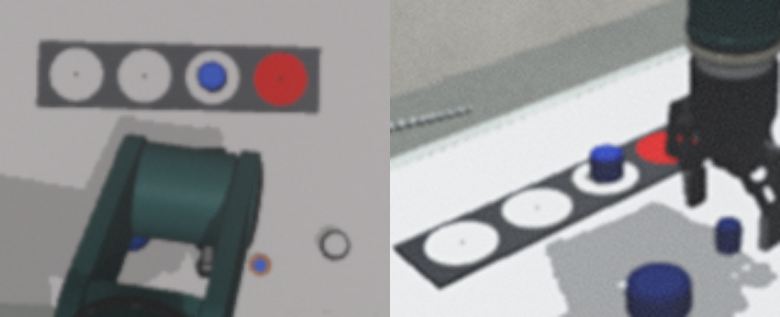

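The 34 mm cap stands centred on the second mark (top crop (211,76)). The gripper now straddles the 24 mm cap (side crop (728,235)).

```bash
python3 -m crank '[[[1,0,0,0.0045,0,0,0],[1,0,0,0.0045,0,0,0],[-1,0,0,0.0045,0,0,0],[-1,0,0,0.0045,0,0,0],[-1,0,0,0.0045,0,0,0],[-1,0,0,0.0045,0,0,0],[-1,0,0,0.0045,0,0,0],[-1,0,0,0.0045,0,0,0],[-1,0,0,0.0045,0,0,0],[-1,0,0,0.0045,0,0,0]]]' 30
```

```text
clock: 10.65
eef_pos: [470.6, 14.5, 9.2]
orientation: [2.222, 2.221, -0.0]
force: [-1.1, -1.1, 5.9]
opening: 23.1
grasp_force: 29.5
```

```bash
python3 -m crank '[[[-1,0,0,-0.03,0,0,0],[-1,0,0,-0.055,0,0,0],[-1,-0.03,0.04,-0.055,0,0,0],[-1,-0.055,0.085,-0.055,0,0,0],[-1,-0.0735,0.125,-0.055,0,0,0],[-1,-0.0735,0.155,-0.055,0,0,0],[-1,-0.0735,0.1635,-0.055,0,0,0],[-1,-0.0735,0.1635,-0.055,0,0,0],[-1,-0.0735,0.1635,-0.03,0,0,0],[-1,-0.0735,0.1635,-0.02,0,0,0]]]' 30
python3 -m crank '[[[-1,0,0,0.008,0,0,0],[-1,0,0,0.0135,0,0,0],[-1,0,0,0.0135,0,0,0],[-1,0,0,0.0135,0,0,0],[1,0,0,0.0135,0,0,0],[1,0,0,0.0135,0,0,0],[1,0,0,0.0135,0,0,0],[1,0,0,0.0135,0,0,0],[1,0,0,-0.03,0,0,0],[1,0,0,-0.07,0,0,0]]]' 30
```

```text
clock: 11.9
eef_pos: [631.2, -58.4, 27.7]
orientation: [-2.219, -2.219, 0.004]
force: [0.2, 0.7, -0.1]
opening: 22.5
grasp_force: 29.6
clock: 13.15
eef_pos: [633.7, -59.0, 99.6]
orientation: [-2.222, -2.22, 0.001]
force: [0.9, 0.4, 0.9]
opening: 85.3
grasp_force: 0.0
```

```bash
python3 -m crank '[[[1,-0.045,-0.035,0,0,0,0],[1,-0.09,-0.07,0,0,0,0],[1,-0.135,-0.105,0,0,0,0],[1,-0.18,-0.14,0,0,0,0],[1,-0.206,-0.1605,0,0,0,0],[1,-0.206,-0.1605,0,0,0,0],[1,-0.206,-0.1605,0.03,0,0,0],[1,-0.206,-0.1605,0.03,0,0,0],[1,-0.206,-0.1605,0.03,0,0,0],[1,-0.206,-0.1605,0.03,0,0,0]]]' 30
python3 - <<'E'
from h import *
im=read_camera("top");print(caps("top",im,22))
s=read_camera("side");cv2.imwrite("pics/f.png",np.hstack([cv2.resize(im[120:250,200:360],(390,317)),cv2.resize(s[120:250,220:380],(390,317),interpolation=cv2.INTER_CUBIC)]))
E
```

```text
clock: 14.4
eef_pos: [474.3, -265.0, 69.9]
orientation: [2.22, 2.221, 0.0]
force: [0.3, -0.8, 0.8]
opening: 85.3
grasp_force: 0.0
[(array([226.3, 150.7]), np.int32(94), array([633.4,  22.8,  22. ])), (array([254.3, 151.5]), np.int32(42), array([632.8, -58.4,  22. ])), (array([192.1, 213.4]), np.int32(215), array([449.5, 115.4,  22. ]))]
```

View pics/f.png

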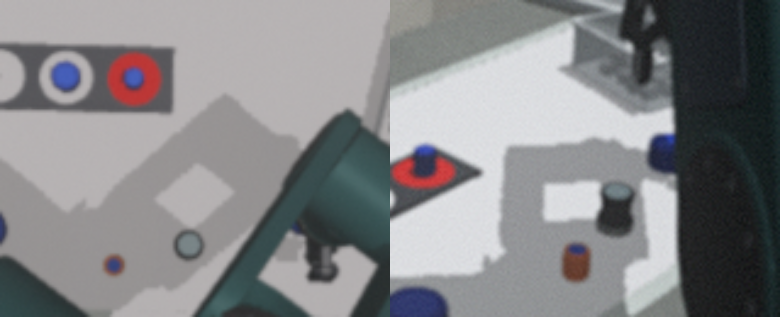

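The 24 mm cap is centred on red (top crop (133,77)). The 44 mm cap is just under the gripper, clear of the loupe (side crop (615,208)) and the tub. Next: descend and grip.

```bash
python3 -m crank '[[[1,0,0,0.04,0,0,0],[1,0,0,0.063,0,0,0],[1,0,0,0.063,0,0,0],[-1,0,0,0.063,0,0,0],[-1,0,0,0.063,0,0,0],[-1,0,0,0.063,0,0,0],[-1,0,0,0.063,0,0,0],[-1,0,0,0.063,0,0,0],[-1,0,0,0.063,0,0,0],[-1,0,0,0.063,0,0,0]]]' 30
```

```text
clock: 15.75
eef_pos: [474.2, -265.5, 7.3]
orientation: [2.22, 2.219, 0.0]
force: [-0.9, 0.4, 5.2]
opening: 42.8
grasp_force: 30.1
```

```bash
python3 -m crank '[[[-1,0,0,-0.04,0,0,0],[-1,0,0,-0.08,0,0,0],[-1,0.05,0.02,-0.08,0,0,0],[-1,0.105,0.045,-0.08,0,0,0],[-1,0.16,0.07,-0.08,0,0,0],[-1,0.215,0.095,-0.08,0,0,0],[-1,0.27,0.12,-0.08,0,0,0],[-1,0.32,0.14,-0.08,0,0,0],[-1,0.355,0.155,-0.08,0,0,0],[-1,0.37,0.16,-0.08,0,0,0]]]' 30
python3 -m crank '[[[-1,0,0,0.0,0,0,0],[-1,0,0,0.0,0,0,0],[-1,0,0,0.04,0,0,0],[-1,0,0,0.06,0,0,0],[-1,0,0,0.0735,0,0,0],[-1,0,0,0.0735,0,0,0],[1,0,0,0.0735,0,0,0],[1,0,0,0.0735,0,0,0],[1,0,0,0.0735,0,0,0],[1,0,0,0.0735,0,0,0]]]' 30
```

```text
clock: 17.0
eef_pos: [634.6, 107.1, 86.6]
orientation: [2.219, 2.223, 0.002]
force: [0.1, -0.0, -1.2]
opening: 42.7
grasp_force: 30.8
clock: 18.25
eef_pos: [633.8, 105.0, 12.8]
orientation: [2.222, 2.221, 0.0]
force: [-0.2, -0.2, 1.0]
opening: 85.6
grasp_force: 0.0
```

```bash
python3 -m crank '[[[1,0,0,-0.04,0,0,0],[1,0,0,-0.08,0,0,0],[1,0.003,-0.05,-0.08,0,0,0],[1,0.006,-0.1,-0.08,0,0,0],[1,0.0105,-0.15,-0.08,0,0,0],[1,0.0105,-0.184,-0.08,0,0,0],[1,0.0105,-0.184,-0.08,0,0,0],[1,0.0105,-0.184,-0.06,0,0,0],[1,0.0105,-0.184,-0.045,0,0,0],[1,0.0105,-0.184,-0.045,0,0,0]]]' 30
python3 - <<'E'
from h import *
im=read_camera("top");print(caps("top",im,22))
s=read_camera("side");cv2.imwrite("pics/g.png",np.hstack([cv2.resize(im[120:250,140:300],(390,317)),cv2.resize(s[150:280,140:300],(390,317),interpolation=cv2.INTER_CUBIC)]))
E
```

```text
clock: 19.5
eef_pos: [450.2, 115.5, 56.9]
orientation: [-2.222, -2.22, 0.001]
force: [-0.9, 0.8, 0.3]
opening: 85.2
grasp_force: 0.0
[(array([198. , 150.4]), np.int32(164), array([632.2, 105. ,  22. ])), (array([226.4, 150.6]), np.int32(92), array([633.5,  22.7,  22. ])), (array([254.4, 151.5]), np.int32(41), array([632.8, -58.6,  22. ])), (array([199.2, 213.4]), np.int32(35), array([450.,  95.,  22.]))]
```

View pics/g.png

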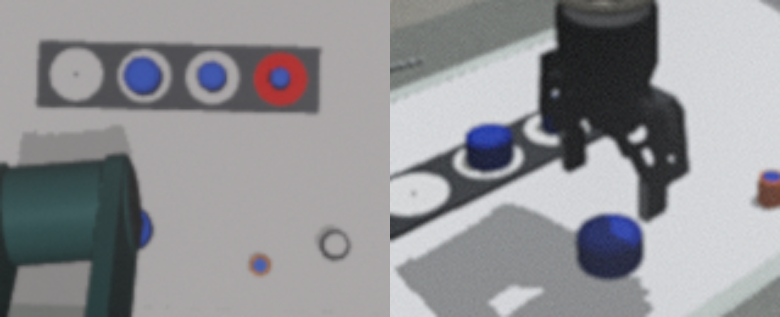

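Three caps are centred on their marks (top crop (143,75), (211,76), (280,77)). The gripper straddles the 54 mm cap (side crop (610,245)).

```bash
python3 -m crank '[[[1,0,0,0.02,0,0,0],[1,0,0,0.04,0,0,0],[1,0,0,0.051,0,0,0],[1,0,0,0.051,0,0,0],[-1,0,0,0.051,0,0,0],[-1,0,0,0.051,0,0,0],[-1,0,0,0.051,0,0,0],[-1,0,0,0.051,0,0,0],[-1,0,0,0.051,0,0,0],[-1,0,0,0.051,0,0,0]]]' 30
```

```text
clock: 20.85
eef_pos: [450.2, 115.6, 7.3]
orientation: [2.221, 2.22, 0.002]
force: [0.5, -0.1, 5.4]
opening: 52.9
grasp_force: 30.8
```

```bash
python3 -m crank '[[[-1,0,0,-0.035,0,0,0],[-1,0,0,-0.07,0,0,0],[-1,0.03,0.035,-0.07,0,0,0],[-1,0.055,0.075,-0.07,0,0,0],[-1,0.0715,0.12,-0.07,0,0,0],[-1,0.0715,0.16,-0.07,0,0,0],[-1,0.0715,0.1845,-0.07,0,0,0],[-1,0.0715,0.1845,-0.07,0,0,0],[-1,0.0715,0.1845,-0.045,0,0,0],[-1,0.0715,0.1845,-0.03,0,0,0]]]' 30
python3 -m crank '[[[-1,0,0,0.01,0,0,0],[-1,0,0,0.0235,0,0,0],[-1,0,0,0.0235,0,0,0],[-1,0,0,0.0235,0,0,0],[1,0,0,0.0235,0,0,0],[1,0,0,0.0235,0,0,0],[1,0,0,0.0235,0,0,0],[1,0,0,0.0235,0,0,0],[1,0,0,-0.03,0,0,0],[1,0,0,-0.08,0,0,0]]]' 30
python3 -m crank '[[[1,0,-0.05,0,0,0,0],[1,0,-0.1,0,0,0,0],[1,0,-0.15,0,0,0,0],[1,0,-0.18,0,0,0,0],[1,0,-0.18,0,0,0,0],[1,0,-0.18,0,0,0,0],[1,0,-0.18,0,0,0,0],[1,0,-0.18,0,0,0,0],[1,0,-0.18,0,0,0,0],[1,0,-0.18,0,0,0,0]]]' 30
python3 - <<'E'
from h import *
im=read_camera("top");print(caps("top",im,22))
s=read_camera("side");cv2.imwrite("pics/i.png",np.hstack([cv2.resize(im[120:250,140:300],(390,317)),cv2.resize(s[150:280,110:270],(390,317),interpolation=cv2.INTER_CUBIC)]))
E
```

```text
clock: 22.1
eef_pos: [632.0, 186.7, 35.5]
orientation: [-2.221, -2.22, 0.004]
force: [-0.2, -0.4, -0.9]
opening: 53.2
grasp_force: 32.1
clock: 23.35
eef_pos: [633.7, 186.8, 117.1]
orientation: [-2.222, -2.22, 0.002]
force: [1.1, -0.2, -0.3]
opening: 85.3
grasp_force: 0.0
clock: 24.6
eef_pos: [454.3, 187.0, 116.4]
orientation: [-2.222, -2.221, 0.0]
force: [0.0, 0.5, 0.3]
opening: 85.9
grasp_force: 0.0
[(array([169.4, 149.4]), np.int32(260), array([633.3, 188.3,  22. ])), (array([198. , 150.4]), np.int32(163), array([632.2, 105.1,  22. ])), (array([226.3, 150.6]), np.int32(93), array([633.6,  22.8,  22. ])), (array([254.4, 151.5]), np.int32(41), array([632.8, -58.6,  22. ]))]
```

View pics/i.png

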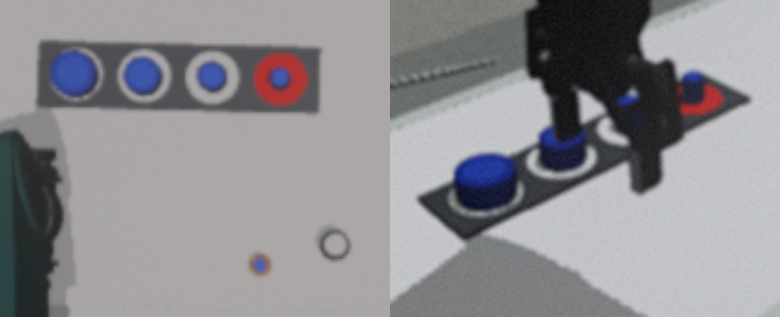

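All four caps stand upright and centred, within about 2 mm (top crop (74,74), (143,75), (211,76), (280,77)). The loupe has not moved.

```bash
python3 -c "
from bench import *
print(sign_off())"
```

```text
the job is handed in; nothing more can be done
None
```

All four caps stand upright and released on their marks, smallest on red to largest on the far white mark, within about 2 mm of centre by the top camera, with the loupe and tub never touched; job handed in at about 25 s (no verdict was returned).

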